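# Put the agate burnishers back in their clips by handle size

## Task

Three look-alike agate burnishers have been left on the bench: two with slim handles and one with a thick handle. Put each one away in a free place of the sloping rack whose clips match its handle, stone tip up the slope and level with those already stored there, pressed gently until both of its clips have snapped over the handle and it lies fully home. Let go of them, and leave the stored burnishers and the other things on the bench as they are.

Things in the scene. Friction and masses are not known exactly. Their poses are not given: they have to be found in the camera images.
- burnisher_a_mid (a point): loose agate burnisher lying on the bench: round dark-wood handle 14 mm in diameter, 110 mm long, then a slimmer 15 mm brass ferrule and an 18 mm stone tip. Tip end 88 mm from this point: the middle of the handle's length, on its axis (7 mm above the bench); x along the axis towards the stone tip. Slim, 25 g.
- burnisher_b_mid (a point): loose agate burnisher lying on the bench: round dark-wood handle 14 mm in diameter, 110 mm long, then a slimmer 15 mm brass ferrule and an 18 mm stone tip. Tip end 88 mm from this point: the middle of the handle's length, on its axis (7 mm above the bench); x along the axis towards the stone tip. Slim, 25 g.
- burnisher_c_mid (a point): loose agate burnisher lying on the bench: round dark-wood handle 20 mm in diameter, 110 mm long, then a slimmer 15 mm brass ferrule and an 18 mm stone tip. Tip end 88 mm from this point: the middle of the handle's length, on its axis (10 mm above the bench); x along the axis towards the stone tip. Thick, 45 g.
- rack_slim: sloping wooden rack for slim (14 mm) handles, fixed: bed 160 x 160 mm, low edge (towards the robot) about 14 mm and high edge about 68 mm above the bench; two cross battens carry the clips of three places side by side, 52 mm apart. The left one (+y) is filled, the others free. Origin on the bench under the middle place; x level, towards the high edge; z up
- rack_thick: rack like rack_slim, but its clips fit thick (20 mm) handles. Its left and right places (52 mm either side of the middle) are filled, the middle one is free. Origin on the bench under the middle place; x level, towards the high edge; z up
- bed_slim: rack_slim's bed, rising at 20 degrees: x up the slope, y left, z square out; origin on its top face at the middle place. Clips: two 10 mm wide spring leaves opening along +z, flared tops 14 mm beyond a home axis. A handle laid in the flares rests about 12 mm short of home; pressed along -z (about 6 to 15 N for the pair) it snaps through about halfway and lands on a solid saddle
- bed_thick: rack_thick's bed, rising at 20 degrees: x up the slope, y left, z square out; origin on its top face at the middle place. Clips: two 10 mm wide spring leaves opening along +z, flared tops 17 mm beyond a home axis. A handle laid in the flares rests about 16 mm short of home; pressed along -z (about 6 to 15 N for the pair) it snaps through about halfway and lands on a solid saddle
- slim_place1 (a point): free place in the middle of rack_slim: where the middle of a fully home handle lies, on its axis, 23 mm out from the bed. x up along the slope (along the handle, towards its tip), y across to the rack's left, z square out of the bed. A spring clip 38 mm below and one 38 mm above it along x. Between them the rail (36 mm along x) stands 3 mm beyond this axis, its notch only 19 mm wide: no room for fingers
- slim_place2 (a point): free place on the right (-y) of rack_slim, 52 mm from the middle one: where the middle of a fully home handle lies, on its axis, 23 mm out from the bed. x up along the slope (along the handle, towards its tip), y across to the rack's left, z square out of the bed. A spring clip 38 mm below and one 38 mm above it along x. Between them the rail (36 mm along x) stands 3 mm beyond this axis, its notch only 19 mm wide: no room for fingers
- thick_place1 (a point): free place in the middle of rack_thick, with stored burnishers 52 mm either side: where the middle of a fully home handle lies, on its axis, 26 mm out from the bed. x up along the slope (along the handle, towards its tip), y across to the rack's left, z square out of the bed. A spring clip 38 mm below and one 38 mm above it along x. Between them the rail (36 mm along x) stands 5 mm beyond this axis, its notch only 25 mm wide: no room for fingers
- slim_top (a point): middle of the bed's high edge on rack_slim; axes as the bed's
- thick_top (a point): middle of the bed's high edge on rack_thick; axes as the bed's
- stored_slim: slim burnisher stored in rack_slim's left place; origin at the middle of its handle, x towards its tip; leave it
- stored_thick_a: thick burnisher stored in rack_thick's left place; origin at the middle of its handle, x towards its tip; leave it
- stored_thick_b: thick burnisher stored in rack_thick's right place; origin at the middle of its handle, x towards its tip; leave it
- cup_a: red lacquer cup, 104 mm across its rim and 30 mm tall, origin under its foot; leave it
- cup_b: second red lacquer cup, same size; leave it
- tin: small tin, 52 mm in diameter, 45 mm tall, origin under its base; leave it
- jar: small amber jar, 40 mm in diameter, 50 mm tall, origin under its base; leave it
- rubbing_block: dark rubbing block, 60 x 30 x 22 mm, origin under its middle; leave it
- spatula: flat wooden spatula, about 190 mm long, 24 to 30 mm wide, 5 mm thick, lying down; leave it

How it is judged:
At the end, for the whole second after the job is handed in: Each burnisher lies in a free place of its own rack (slim ones either way round): handle middle within 12 mm along the slope, 3 mm across, 3 mm in height; tip up the slope, within 0.08 rad of its line; at rest; stored burnishers within 6 mm of where they began ((((x of burnisher_a_mid in the frame of slim_place1 between -0.012 and 0.012 m and y of burnisher_a_mid in the frame of slim_place1 between -0.003 and 0.003 m and z of burnisher_a_mid in the frame of slim_place1 between -0.003 and 0.003 m and angle between the x axis of burnisher_a_mid and the x axis of slim_place1, either way round below 0.08 rad and x of slim_top in the frame of burnisher_a_mid above 0.05 m) and (x of burnisher_b_mid in the frame of slim_place2 between -0.012 and 0.012 m and y of burnisher_b_mid in the frame of slim_place2 between -0.003 and 0.003 m and z of burnisher_b_mid in the frame of slim_place2 between -0.003 and 0.003 m and angle between the x axis of burnisher_b_mid and the x axis of slim_place2, either way round below 0.08 rad and x of slim_top in the frame of burnisher_b_mid above 0.05 m)) or ((x of burnisher_a_mid in the frame of slim_place2 between -0.012 and 0.012 m and y of burnisher_a_mid in the frame of slim_place2 between -0.003 and 0.003 m and z of burnisher_a_mid in the frame of slim_place2 between -0.003 and 0.003 m and angle between the x axis of burnisher_a_mid and the x axis of slim_place2, either way round below 0.08 rad and x of slim_top in the frame of burnisher_a_mid above 0.05 m) and (x of burnisher_b_mid in the frame of slim_place1 between -0.012 and 0.012 m and y of burnisher_b_mid in the frame of slim_place1 between -0.003 and 0.003 m and z of burnisher_b_mid in the frame of slim_place1 between -0.003 and 0.003 m and angle between the x axis of burnisher_b_mid and the x axis of slim_place1, either way round below 0.08 rad and x of slim_top in the frame of burnisher_b_mid above 0.05 m))) and x of burnisher_c_mid in the frame of thick_place1 between -0.012 and 0.012 m and y of burnisher_c_mid in the frame of thick_place1 between -0.003 and 0.003 m and z of burnisher_c_mid in the frame of thick_place1 between -0.003 and 0.003 m and angle between the x axis of burnisher_c_mid and the x axis of thick_place1, either way round below 0.08 rad and x of thick_top in the frame of burnisher_c_mid above 0.05 m and linear speed of each of burnisher_a, burnisher_b, burnisher_c below 0.02 m/s and distance of each of stored_slim, stored_thick_a, stored_thick_b from where it was at the start of the episode below 0.006 m); the robot touches nothing.
It fails at once if a stored burnisher is pulled out of its clips (moved more than 20 mm) (distance of any of stored_slim, stored_thick_a, stored_thick_b from where it was at the start of the episode above 0.02 m).
It fails at once if another thing on the bench is pushed more than 25 mm away (distance of any of cup_a, cup_b, tin, jar, rubbing_block, spatula from where it was at the start of the episode above 0.025 m).
It fails at once if a burnisher is forced against a rack with more than 70 N (contact force between any of burnisher_a, burnisher_b, burnisher_c and rack_slim above 70 N or contact force between any of burnisher_a, burnisher_b, burnisher_c and rack_thick above 70 N).
It also fails if it takes over 72 s, if anything falls off the work surface, if the arm or the gripper's body presses on something with over 40 N, if the wrist force passes 120 N, or if a joint passes its speed limit or range.

## Robot

A 6-joint arm with a two-finger parallel gripper is mounted at the origin on the work surface. World frame = base frame: x ahead of the robot, y to its left, z up, the work surface at z = 0. Lengths are in m, angles in rad, forces in N, time in s.
With the tool pointing down it reaches from about 0.225 to 0.725 m from the base axis. Payload 3.1 kg.
Tool frame: the origin (TCP) lies at the very end of the fingers, on their centre line; the grasp point (between the pads) lies 19 mm behind it; z points along the fingers, y is the line along which they close (so a half turn about z gives the same grasp; the last joint's range is limited). The gripper opens to 85 mm and grips with 20 to 120 N. Pads are 22 mm wide; open, the fingers measure 114 mm over their backs; the gripper's body (76 mm by 85 mm) begins 54 mm behind the grasp point. The pads swing forward as they close: fully open they stand 13 mm farther back than shut.
Start: joints at [-1.305, 0.048, 0.099, 1.622, 0, 1.443], TCP at [0.201, -0.485, 0.193] pointing down, gripper open.
Joint ranges: [-2.91, 2.91], [-0.99, 1.94], [-1.21, 1.42], [-2.12, 2.29], [-1.49, 1.47], [-3.14, 3.14]. Speed limits (rad/s): [2.79, 2.79, 3.14, 3.14, 3.14, 3.14].

## Interface

Orientations are given as a unit quaternion [w, x, y, z].
In Python, from rig import robot, optics, order, silhouettes, landmark_of gives the robot as it stands. The module is installed in compiled form; this text tells all that it offers.
- The arm moves only by the tool play_rows, never from a script. Its argument "rows" is text: rows parted by semicolons, each of 7 numbers parted by spaces: the turn, a rotation vector about the world's x, y, z in rad, then the shift along the world's x, y, z in mm, then the opening, from -1 (shut) to 1 (fully open), so that 0 is half open. A call has 1 to 20 rows; each row is the pose to reach, as a shift and turn from the pose commanded when the call began; what a row does not reach only later rows make up. A row lasts 1/8 s, in which the tool goes at most 62.5 mm and 10.7 degrees, less where a joint would pass 70% of its speed; a pose out of reach is approached as far as the arm can. A call with a gripper value outside its range is refused whole. The fingers move at their own pace and stop on an object; "newtons" is the grip in N (left out, the last holds). Time passes only in rows, so rows that repeat a pose let the fingers close. It gives the time, the measured TCP pose, the force, the opening and the grip force at its end, in the units of the state.
- robot.get_state(): the state, without advancing time (a new reading comes with each control period).
- optics.capture(name): name is "side" or "top" or "wrist"; returns (picture, depth): 400x640x3 uint8, red, green, blue; 400x640 float32, m along the optical axis (not along the pixel's ray), 0 where there is no reading.
- optics.camera_model(name): a dict with "fov_y" (degrees; the focal length in pixels is half the picture's height over the tangent of half this angle, whatever the lens; pixels are square), "cx", "cy" (the principal point, pixels), "R" (3x3) and "t" (3): a world point X has camera coordinates R X + t. Camera axes: x right, y down, z forward; pixel columns grow to the right and rows downward; lengths in m; the calibration is good to about 2 mm. A picture is of the moment at which its call begins: read the wrist's pose just before it. camera_model takes no time and is no camera call; for the wrist camera it gives the pose at the moment of the call.
- order.sign_off(): hands the job in; it is judged then, once.
Trained networks look in the newest picture that a camera, given by its name, has taken for a name from the list of things; names that differ only in an ending like _2 or _b are one class to them, and where a whole thing is asked for, a point or a joint stands for the part that bears it (a point fixed in the world has none). Each returns a list of dicts, best first, with "confidence" (0 to 1); they miss things now and then, are a little off and sometimes report something else, mostly with a low value. They report only what shows in the picture. A call takes as long as a camera call.
- silhouettes(camera, query): "pixels" (400x640 bool, what is visible of it).
- landmark_of(camera, query): "centre" ([x, y, z] in m, in world coordinates, good to about 4 mm: a listed point, or the origin of a listed thing).
The state is a dict: "time": time; "joint_pos": joint angles; "joint_vel": joint speeds; "tau": joint torques, N m; "eef_pos": TCP position; "ee_rot": TCP orientation; "wrist_force": force on the tool from outside, world axes, zero at the start; "moment": the same for the moment, N m; "grip_width": opening from 0.0 (shut) to 1.0 (fully open); "finger_force": force on a finger pad.
Only numpy, scipy, OpenCV 4.12 (cv2) and the standard library are available. Lean on these libraries where they do the work, as an engineer would, in place of code of your own. Each camera call takes 0.05 s, during which the arm holds its last target. There are 200 camera calls.

## Working session

There is one attempt and no reset: what is moved stays moved. The work goes in short steps, Python scripts to look and compute and a tool call to move; the robot and the scene stay as the last step left them, time stands still between calls to the robot, and variables do not carry over. Pictures are saved under pics/ and viewed, at most 10 in all, crops included, and the job is handed in when it is done.

Besides the shell and the picture viewer there is one more tool, called after "Request:" in YAML: its name, and indented under it one key for each argument. play_rows: Moves the arm, as the interface text tells. Its arguments: {"type":"object","properties":{"rows":{"type":"string"},"newtons":{"type":"number"}},"required":["rows"]}

```bash
mkdir -p pics
cat > h.py <<'E'
import numpy as np, cv2
from rig import robot, optics, order, silhouettes, landmark_of
def cam(n):
    m=optics.camera_model(n); f=200/np.tan(np.radians(m["fov_y"])/2)
    return f,m["cx"],m["cy"],np.array(m["R"]),np.array(m["t"])
def pts(n,depth,mask):
    f,cx,cy,R,t=cam(n); v,u=np.nonzero(mask&(depth>0)); z=depth[v,u]
    return (np.c_[(u-cx)/f*z,(v-cy)/f*z,z]-t)@R
def save(n,p): cv2.imwrite("pics/"+n,p[:,:,::-1])
E
python3 - <<'E'
from h import *
p,d=optics.capture("top"); save("top0.png",p); np.save("d0.npy",d)
p2,d2=optics.capture("side"); save("side0.png",p2)
for q in ["burnisher_a_mid","burnisher_c_mid","slim_place1","slim_place2","thick_place1","rack_slim","rack_thick","slim_top","thick_top","stored_slim","stored_thick_a","cup_a","tin","jar","rubbing_block","spatula"]:
    print(q,[(np.round(r["centre"],4).tolist(),round(r["confidence"],2)) for r in landmark_of("top",q)][:4])
f,cx,cy,R,t=cam("top"); print(f,R,t, robot.get_state()["time"])
E
```

```text
burnisher_a_mid [([0.4362, -0.0155, 0.0049], 0.66)]
burnisher_c_mid [([0.4255, 0.2783, 0.0143], 0.57), ([0.4879, 0.4607, 0.0003], 0.36)]
slim_place1 [([0.6213, 0.1042, 0.056], 0.76), ([0.6226, 0.155, 0.0546], 0.67)]
slim_place2 [([0.6213, 0.1042, 0.056], 0.76), ([0.6226, 0.155, 0.0546], 0.67)]
thick_place1 [([0.6256, -0.0702, 0.0627], 0.72), ([0.6329, 0.1603, 0.0027], 0.7), ([0.6207, -0.1261, 0.0619], 0.56)]
rack_slim [([0.6292, 0.1618, 0.0003], 0.75)]
rack_thick []
slim_top [([0.7233, 0.1527, 0.0725], 0.75)]
thick_top [([0.7194, -0.1318, 0.0682], 0.76), ([0.5663, -0.3368, 0.0012], 0.48), ([0.6204, 0.1033, 0.0579], 0.32), ([0.5667, 0.3526, 0.0033], 0.16)]
stored_slim [([0.6228, 0.2056, 0.0586], 0.61)]
stored_thick_a [([0.6243, -0.1182, 0.0382], 0.74), ([0.6227, -0.0718, 0.0638], 0.67), ([0.6162, -0.1714, 0.0623], 0.61), ([0.6242, 0.2079, 0.0579], 0.5)]
cup_a [([0.5674, 0.3478, 0.0006], 0.79), ([0.6139, -0.1726, 0.0608], 0.55)]
tin [([0.47, -0.433, 0.0033], 0.57), ([0.7236, 0.1547, 0.0755], 0.48)]
jar [([0.6267, 0.2076, 0.0635], 0.63), ([0.4177, 0.1328, 0.0018], 0.6)]
rubbing_block [([0.4101, -0.1377, -0.0006], 0.49)]
spatula [([0.4941, 0.4609, 0.0007], 0.79)]
455.4839359620379 [[-0.02584057 -0.99965837  0.0039258 ]
 [-0.99092249  0.02509609 -0.1320712 ]
 [ 0.13192755 -0.00730296 -0.99123246]] [0.01931944 0.57826378 1.1803934 ] 0.9
```

View pics/top0.png

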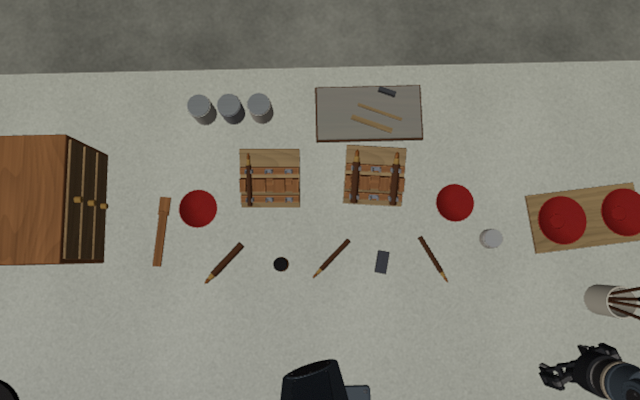

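View pics/side0.png

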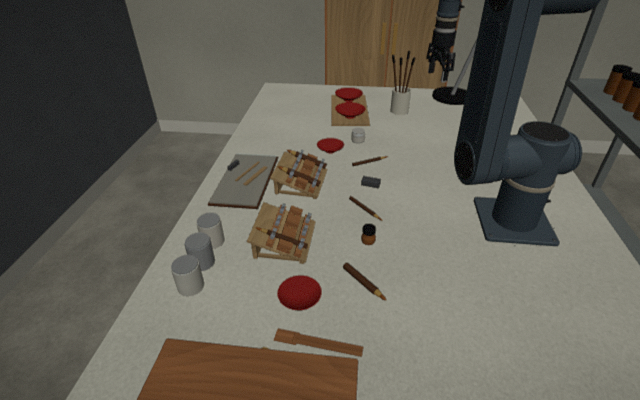

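The top view shows thick burnisher at px (225,262), slim ones at (332,257) and (432,257), all tips toward the robot; the slim rack is at (270,178) and the thick rack at (375,176). The side view agrees. Next I measure each one.

```bash
cat >> h.py <<'E'
def ray(n,uv,zw):
    f,cx,cy,R,t=cam(n); uv=np.atleast_2d(uv).astype(float); C=-R.T@t
    r=np.c_[(uv[:,0]-cx)/f,(uv[:,1]-cy)/f,np.ones(len(uv))]@R
    return C+r*((zw-C[2])/r[:,2])[:,None]
def stick(n,p,box,zw,C=None):
    "axis middle (handle), tip yaw of the stick in box, from colour; light bench"
    u0,v0,u1,v1=box; s=p[v0:v1,u0:u1].astype(float)
    bg=np.median(s.reshape(-1,3),0); m=(np.abs(s-bg).sum(2)>60).astype(np.uint8)
    k,l,st,_=cv2.connectedComponentsWithStats(m); i=1+np.argmax(st[1:,4])
    v,u=np.nonzero(l==i); X=ray(n,np.c_[u+u0,v+v0],zw)[:,:2]
    c=X.mean(0); d=np.linalg.svd(X-c,full_matrices=False)[2][0]; a=(X-c)@d; w=(X-c)@[-d[1],d[0]]
    if w[a>0.045].std()>w[a<-0.045].std(): d=-d; a=-a
    L=a.max()-a.min(); tail=a.min(); 
    return c+d*(tail+.055), np.degrees(np.arctan2(d[1],d[0])), L, w.max()-w.min()
E
python3 - <<'E'
from h import *
p=cv2.imread("pics/top0.png")[:,:,::-1]; d=np.load("d0.npy")
for b,z in [((200,236,250,290),.01),((308,232,356,284),.007),((412,230,454,288),.007)]: print(stick("top",p,b,z))
s=robot.get_state(); print(s["ee_rot"],s["joint_pos"],s["eef_pos"])
# racks
for u0,v0,u1,v1 in [(236,144,304,212),(340,140,410,210)]:
    m=np.zeros(d.shape,bool); m[v0:v1,u0:u1]=1; P=pts("top",d,m); P=P[P[:,2]>.012]
    r=cv2.minAreaRect((P[:,:2]*1000).astype(np.float32)); print(r, P[:,2].max())
big=cv2.resize(p[130:220,230:420],None,fx=4,fy=4,interpolation=cv2.INTER_CUBIC); save("racks.png",big)
E
```

```text
(array([0.4329651 , 0.27604286]), np.float64(135.84532198670402), np.float64(0.14176094955398028), np.float64(0.021802201169606544))
(array([ 0.43742849, -0.01247955]), np.float64(134.59763443173694), np.float64(0.14087666115676062), np.float64(0.015772513374852137))
(array([ 0.43178648, -0.27057115]), np.float64(-150.84676222976458), np.float64(0.1418237513415469), np.float64(0.015785300344863123))
[ 6.00231358e-06  9.80675926e-01  1.95639281e-01 -6.05916142e-06] [-1.30478694e+00  4.79989345e-02  9.92327470e-02  1.62201900e+00
 -1.29182639e-05  1.44298714e+00] [ 0.20143048 -0.48481691  0.19292855]
((643.5010375976562, 158.42999267578125), (160.39352416992188, 150.87783813476562), 88.604736328125) 0.09205680994583534
((656.7323608398438, -123.15615844726562), (178.2265167236328, 187.42161560058594), 88.55961608886719) 0.09621676006636834
```

View pics/racks.png

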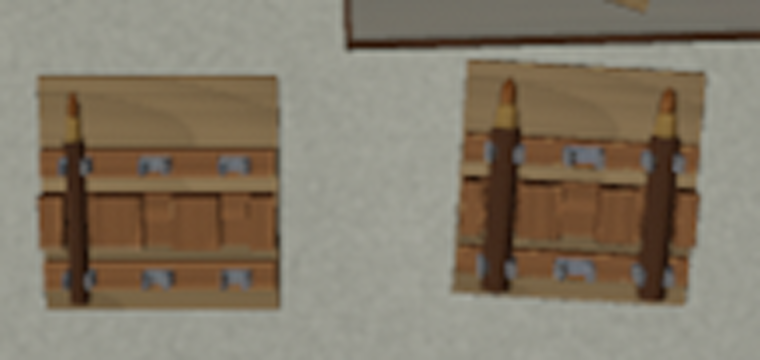

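The crop shows the racks' clips clearly; both racks are yawed by a few degrees. I'll take one closer look with the wrist camera over both.

Request:
play_rows:
  rows: "0 0 0.1 50 60 40 1;0 0 0.1 90 120 80 1;0 0 0.1 130 180 120 1;0 0 0.1 160 230 130 1;0 0 0.1 190 280 140 1;0 0 0.1 220 330 150 1;0 0 0.1 250 380 160 1;0 0 0.1 280 430 170 1;0 0 0.1 300 480 170 1;0 0 0.1 320 500 170 1;0 0 0.1 320 500 170 1;0 0 0.1 320 500 170 1"

```text
time: 2.4
eef_pos: [0.5213, 0.0153, 0.3627]
ee_rot: [0.0, 0.97, 0.245, -0.001]
wrist_force: [-0.4, -0.6, -0.4]
grip_width: 1.0
finger_force: 0.0
```

Run:
```python
from h import *
s=robot.get_state(); print(s["time"],s["eef_pos"],s["ee_rot"],s["joint_pos"])
p,d=optics.capture("wrist"); save("w1.png",p); np.save("dw1.npy",d)
import pickle; pickle.dump(cam("wrist"),open("cw1.pkl","wb")); print(cam("wrist"))
for q in ["slim_place1","thick_place1","slim_top","thick_top","stored_slim","stored_thick_a","rack_slim","rack_thick"]:
    print(q,[(np.round(r["centre"],4).tolist(),round(r["confidence"],2)) for r in landmark_of("wrist",q)][:4])
```

```text
2.4 [0.52131011 0.01527823 0.36265068] [ 1.15993283e-04  9.69548532e-01  2.44898703e-01 -5.05292390e-04] [-9.89470534e-02  1.69010419e-01  5.82537600e-01  1.98519532e+00
 -5.61281427e-04  2.54781535e+00]
(np.float64(354.95935315159755), 324.5945519639741, 198.38501567153202, array([[ 0.47313643, -0.88098791,  0.00149337],
       [-0.83960718, -0.4503981 ,  0.30364672],
       [-0.26683648, -0.14492017, -0.95278352]]), array([-0.23610158,  0.35233875,  0.6831423 ]))
slim_place1 [([0.6191, 0.154, 0.0598], 0.95), ([0.6212, 0.1047, 0.0563], 0.74)]
thick_place1 [([0.6205, -0.1215, 0.0645], 0.58)]
slim_top []
thick_top [([0.7156, -0.13, 0.072], 0.74), ([0.412, -0.1453, 0.0015], 0.5)]
stored_slim []
stored_thick_a [([0.6245, -0.0751, 0.0599], 0.75), ([0.6171, -0.176, 0.0602], 0.6), ([0.4284, -0.2726, 0.0074], 0.34)]
rack_slim [([0.631, 0.1609, 0.004], 0.92)]
rack_thick [([0.6325, -0.1207, 0.0047], 0.76), ([0.4703, -0.4301, -0.0011], 0.24)]
```

View pics/w1.png

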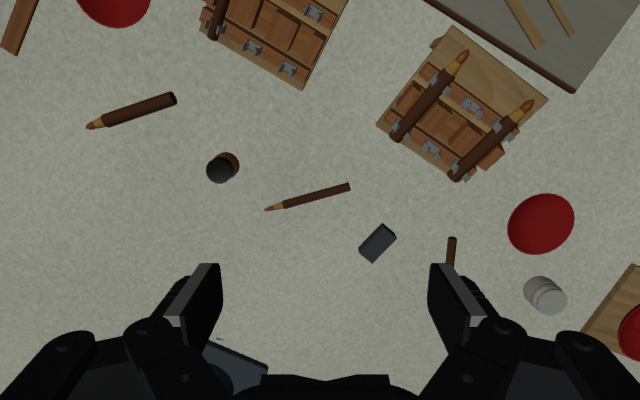

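The wrist picture shows the thick rack whole (free clips near px (432,148) and (470,104)), part of the slim rack at the top, and burnisher a clear at (310,195). I'll locate the clips by colour in both views.

Run:
```python
from h import *
import h,pickle
cw=pickle.load(open("cw1.pkl","rb"))
for n,img,dep,boxes in [("top","top0.png","d0.npy",[(236,144,304,212),(340,140,410,210)]),("wrist","w1.png","dw1.npy",[(200,0,345,90),(375,25,550,190)])]:
    p=cv2.imread("pics/"+img)[:,:,::-1].astype(int); d=np.load(dep)
    g=(p[:,:,2]-p[:,:,0]>2)&(p.sum(2)>180)
    for u0,v0,u1,v1 in boxes:
        m=np.zeros(d.shape,bool); m[v0:v1,u0:u1]=1; m&=g
        mm=cv2.morphologyEx(m.astype(np.uint8),cv2.MORPH_CLOSE,np.ones((3,3)) if n=="top" else np.ones((5,5)))
        k,l,st,ce=cv2.connectedComponentsWithStats(mm)
        print(n)
        for i in range(1,k):
            if st[i,4]<8: continue
            P=pts(n,d,(l==i)&m) 
            print(" px",ce[i].round(1),st[i,4],"xyz",P.mean(0).round(4),"ymid",((P[:,1].max()+P[:,1].min())/2).round(4),"zmax",P[:,2].max().round(4))
# stick positions from wrist
p=cv2.imread("pics/w1.png")[:,:,::-1]
for b,z in [((75,80,185,140),.01),((255,172,360,220),.007)]: print(stick("wrist",p,b,z))
```

```text
top
 px [267.5 170.8] 15 xyz [0.6589 0.1595 0.0688] ymid 0.157 zmax 0.0838
 px [288.  170.7] 16 xyz [0.6572 0.1053 0.0724] ymid 0.1044 zmax 0.0827
 px [268.8 198.8] 16 xyz [0.588  0.1591 0.0449] ymid 0.1587 zmax 0.0584
 px [288.9 198.6] 12 xyz [0.5873 0.106  0.0439] ymid 0.1065 zmax 0.0579
top
 px [375.  168.2] 22 xyz [ 0.658  -0.1242  0.0724] ymid -0.1232 zmax 0.0902
 px [372.7 196.5] 26 xyz [ 0.5866 -0.1183  0.0467] ymid -0.117 zmax 0.0671
wrist
 px [312.6  10.8] 101 xyz [0.6592 0.1011 0.0688] ymid 0.1011 zmax 0.0867
 px [253.2  45.2] 38 xyz [0.5904 0.1555 0.0408] ymid 0.1549 zmax 0.0543
 px [287.9  66.5] 62 xyz [0.5889 0.1022 0.0407] ymid 0.1024 zmax 0.0598
wrist
 px [433.6  79.5] 38 xyz [ 0.6593 -0.0667  0.0834] ymid -0.0669 zmax 0.0929
 px [445.   88.7] 9 xyz [ 0.6576 -0.0845  0.0836] ymid -0.0846 zmax 0.0853
 px [471.4 105.9] 156 xyz [ 0.6581 -0.1305  0.0721] ymid -0.1291 zmax 0.0923
 px [395.6 126. ] 22 xyz [ 0.5893 -0.0611  0.0542] ymid -0.0615 zmax 0.0661
 px [497.9 128.9] 18 xyz [ 0.6481 -0.1702  0.0892] ymid -0.1702 zmax 0.0921
 px [405.  135.4] 8 xyz [ 0.585  -0.0783  0.0571] ymid -0.0785 zmax 0.0603
 px [507.8 135.1] 8 xyz [ 0.6481 -0.188   0.0838] ymid -0.1882 zmax 0.0861
 px [431.8 148.4] 110 xyz [ 0.5881 -0.1249  0.0432] ymid -0.1234 zmax 0.0673
 px [454.8 170.3] 11 xyz [ 0.5766 -0.1645  0.0612] ymid -0.165 zmax 0.0661
(array([0.43539613, 0.27027297]), np.float64(135.66555182323629), np.float64(0.14545066951313615), np.float64(0.02089442033192377))
(array([ 0.43789164, -0.01735149]), np.float64(134.52209324054542), np.float64(0.14221197221807952), np.float64(0.01533435085046686))
```

Request:
play_rows:
  rows: "0 0 0.015 -15 -50 -40 0;0 0 0.015 -30 -100 -80 0;0 0 0.015 -50 -150 -120 0;0 0 0.015 -65 -200 -160 0;0 0 0.015 -80 -250 -200 0;0 0 0.015 -89 -288 -240 0;0 0 0.015 -89 -288 -280 0;0 0 0.015 -89 -288 -320 0;0 0 0.015 -89 -288 -345 0;0 0 0.015 -89 -288 -360 0;0 0 0.015 -89 -288 -360 0;0 0 0.015 -89 -288 -360 0"

```text
time: 4.35
eef_pos: [0.4334, -0.2736, 0.0044]
ee_rot: [0.001, 0.968, 0.252, 0.001]
wrist_force: [-0.0, 1.4, 1.1]
grip_width: 0.5
finger_force: 0.0
```

Request:
play_rows:
  rows: "0 0 0 0 0 0 -1;0 0 0 0 0 0 -1;0 0 0 0 0 0 -1;0 0 0 0 0 0 -1;0 0 0 0 0 0 -1;0 0 0 0 0 0 -1"
  newtons: 30

```text
time: 5.1
eef_pos: [0.4324, -0.2727, 0.0028]
ee_rot: [-0.0, 0.968, 0.252, -0.0]
wrist_force: [-0.2, 0.6, -0.4]
grip_width: -0.003
finger_force: 0.0
```

Request:
play_rows:
  rows: "0 0 0 0 0 20 -1;0 0 0 0 0 60 -1;0 0 0 0 0 120 -1;0 0 0 0 0 180 -1;0 0 0 0 0 180 -1"

```text
time: 5.72
eef_pos: [0.4355, -0.2753, 0.1898]
ee_rot: [0.005, 0.968, 0.252, 0.004]
wrist_force: [0.5, -0.2, 0.4]
grip_width: 0.001
finger_force: 0.0
```

Run:
```python
from h import *
p,d=optics.capture("wrist"); s=robot.get_state(); print(s["time"],s["grip_width"],s["finger_force"]); 
p2,_=optics.capture("side"); save("g1.png",np.vstack([p[200:],p2[40:240,220:].repeat(1,0).__getitem__(slice(None)) if 0 else cv2.resize(p2[60:240,250:530],(640,411))]))
```

```text
5.775 0.004066447293376931 0.0
```

View pics/g1.png

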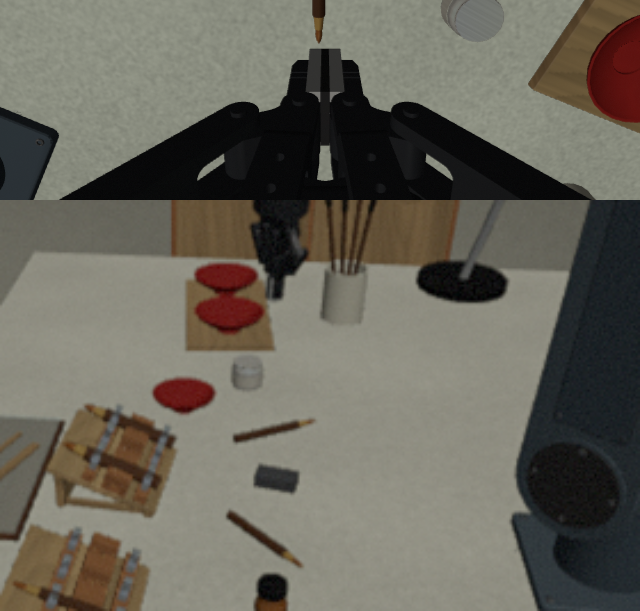

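The grasp missed: the fingers are shut on nothing, and the burnisher's tip shows just ahead of them (px ~(319,240) of the wrist picture). I'll re-measure.

Run:
```python
from h import *
s=robot.get_state(); print(s["eef_pos"],s["ee_rot"],s["time"])
p,d=optics.capture("wrist"); np.save("dw2.npy",d); save("w2.png",p)
print(stick("wrist",p,(290,120,345,246),.007))
P=ray("wrist",[[319,240]],.007); print("tip",P)
m=np.zeros(d.shape,bool); m[120:246,300:340]=1; Q=pts("wrist",d,m); print(Q[:,2].max(), np.percentile(Q[:,2],[5,50,99]))
t,dt=optics.capture("top"); print(stick("top",t,(412,230,454,288),.007))
f,cx,cy,R,tt=cam("wrist"); X=np.array(s["eef_pos"]); c=R@X+tt; print("tcp px",f*c[0]/c[2]+cx,f*c[1]/c[2]+cy)
m=np.zeros(d.shape,bool); m[245:275,305:345]=1; m&=(d<.3)&(d>0); Q=pts("wrist",d,m); print("tips",Q.mean(0),Q[:,2].min())
```

```text
[ 0.43301455 -0.2733014   0.18382208] [9.41893192e-04 9.67813213e-01 2.51666956e-01 6.64470686e-04] 5.825
(array([ 0.42297782, -0.27747281]), np.float64(-150.94418845292842), np.float64(0.13237479757807535), np.float64(0.013903479004323274))
tip [[ 0.3565869  -0.30990925  0.007     ]]
0.014829789047206686 [-0.00239253 -0.00088263  0.0133825 ]
(array([ 0.43819391, -0.2785292 ]), np.float64(-137.37881906039632), np.float64(0.13858757113187092), np.float64(0.08897429899912038))
tcp px 324.09272820840107 232.75015334708107
tips [ 0.44157628 -0.26891716  0.23547725] 0.22295306826637915
```

Run:
```python
from h import *
s=robot.get_state(); p,d=optics.capture("wrist")
f,cx,cy,R,t=cam("wrist"); X=np.array(s["eef_pos"]); C=-R.T@t
print("cam",C,"tcp",X)
ux=np.array([np.cos(np.radians(29.2)),np.sin(np.radians(29.2)),0])
for k in (0,.01,.02,.03):
  for e in (0,.011):
    c=R@(X+[0,0,k]+ux*e)+t; print(k,e,(f*c[:2]/c[2]+[cx,cy]).round(1),c[2].round(4))
for v in range(236,300,6): print(v,d[v,318:334:5].round(3), p[v,324])
```

```text
cam [ 0.50015221 -0.23640369  0.36180649] tcp [ 0.43167106 -0.27221954  0.18115479]
0 0 [321.7 232. ] 0.1956
0 0.011 [321.6 213.3] 0.1923
0.01 0 [321.5 239.6] 0.1861
0.01 0.011 [321.4 220. ] 0.1827
0.02 0 [321.3 247.9] 0.1766
0.02 0.011 [321.2 227.4] 0.1732
0.03 0 [321.1 257.2] 0.167
0.03 0.011 [321.  235.7] 0.1637
236 [0.394 0.383 0.383 0.393] [97 59 29]
242 [0.396 0.396 0.395 0.395] [90 62 39]
248 [0.397 0.398 0.399 0.399] [97 99 90]
254 [0.147 0.147 0.147 0.146] [7 7 7]
260 [0.143 0.142 0.142 0.142] [7 7 6]
266 [0.137 0.138 0.138 0.138] [5 5 5]
272 [0.133 0.133 0.133 0.134] [6 6 6]
278 [0.128 0.13  0.128 0.129] [7 7 7]
284 [0.125 0.125 0.125 0.125] [6 5 7]
290 [0.122 0.121 0.121 0.122] [6 6 5]
296 [0.121 0.121 0.121 0.121] [26 25 25]
```

Run:
```python
import cv2,numpy as np
p=cv2.imread("pics/w2.png"); cv2.imwrite("pics/w2c.png",cv2.resize(np.clip(p[110:310,240:400].astype(float)*1.8,0,255).astype(np.uint8),None,fx=3,fy=3))
```

```text
(no output)
```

View pics/w2c.png

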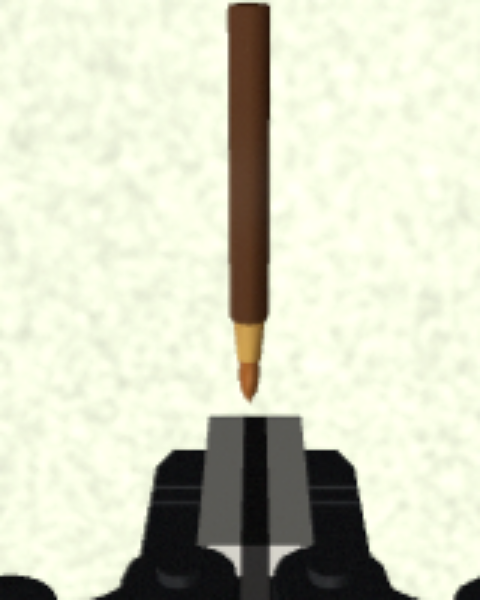

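The crop shows shut fingers whose ends look well short of where the TCP should be. I'll check the real fingertip height with the side camera.

Run:
```python
from h import *
s=robot.get_state(); print(s["eef_pos"],s["joint_pos"])
p,d=optics.capture("side"); 
f,cx,cy,R,t=cam("side"); X=np.array(s["eef_pos"])
c=R@X+t; print("tcp px",f*c[0]/c[2]+cx,f*c[1]/c[2]+cy,c[2])
m=np.zeros(d.shape,bool); m[40:140,330:410]=1; Q=pts("side",d,m); q=Q[(np.hypot(Q[:,0]-X[0],Q[:,1]-X[1])<.05)&(Q[:,2]>.1)]
print(len(q),q[q[:,2].argsort()][:8].round(3))
p,d=optics.capture("wrist"); m=(d>0)&(d<.3); Q=pts("wrist",d,m); q=Q[(np.hypot(Q[:,0]-X[0],Q[:,1]-X[1])<.03)]
print(len(q),q[q[:,2].argsort()][:8].round(3), cam("wrist")[4])
```

```text
[ 0.43145107 -0.27202062  0.18070518] [-6.94069279e-01  1.12018469e-02  3.72686087e-02  1.60081876e+00
 -5.76610867e-06  1.93873152e+00]
tcp px 369.00981156273224 115.93358614727772 1.3149282468211265
1213 [[ 0.421 -0.272  0.22 ]
 [ 0.424 -0.27   0.22 ]
 [ 0.434 -0.261  0.221]
 [ 0.434 -0.263  0.223]
 [ 0.431 -0.263  0.223]
 [ 0.428 -0.263  0.223]
 [ 0.418 -0.271  0.224]
 [ 0.421 -0.271  0.224]]
21611 [[ 0.439 -0.264  0.223]
 [ 0.442 -0.27   0.223]
 [ 0.443 -0.272  0.223]
 [ 0.443 -0.272  0.223]
 [ 0.444 -0.273  0.223]
 [ 0.442 -0.269  0.223]
 [ 0.443 -0.272  0.223]
 [ 0.442 -0.27   0.224]] [-0.44901656  0.19599909  0.44381758]
```

Both cameras agree that the shut fingertips are about 40 mm short of the reported TCP (z ≈ 0.221 against 0.181). This explains the miss: they closed above the handle. I'll go lower in steps and watch the force.

Request:
play_rows:
  rows: "0 0 0 1 2 -60 0;0 0 0 1 2 -120 0;0 0 0 1 2 -170 0;0 0 0 1 2 -195 0;0 0 0 1 2 -205 0;0 0 0 1 2 -205 0;0 0 0 1 2 -205 0"

```text
time: 6.95
eef_pos: [0.4346, -0.2718, -0.0205]
ee_rot: [0.001, 0.968, 0.252, 0.001]
wrist_force: [0.9, -0.1, 0.0]
grip_width: 0.501
finger_force: 0.0
```

Run:
```python
from h import *
p,d=optics.capture("wrist"); s=robot.get_state();X=np.array(s["eef_pos"]);print(X,s["wrist_force"])
f,cx,cy,R,t=cam("wrist"); 
m=(d>0)&(d<.3); Q=pts("wrist",d,m)-X
ax=np.radians(29.2); T=np.c_[Q@[np.cos(ax),np.sin(ax),0],Q@[np.sin(ax),-np.cos(ax),0],Q[:,2]]
g=T[(abs(T[:,0])<.014)&(abs(T[:,1])<.06)&(T[:,2]>.02)]; print("finger low z rel tcp",np.percentile(g[:,2],[0,.1,1])); 
g=g[g[:,2]<np.percentile(g[:,2],3)]; print("fingers y",np.percentile(g[:,1],[1,25,75,99]),"x",np.percentile(g[:,0],[1,50,99]))
h=T[(abs(T[:,0])<.05)&(abs(T[:,1])<.02)&(T[:,2]<.06)&(T[:,2]+X[2]>.008)]; print("handle",h.mean(0),h[:,2].max()+X[2],len(h))
save("w3.png",p)
```

```text
[ 0.43476646 -0.27193916 -0.02024429] [-0.54855752 -0.0064253   0.52377458]
finger low z rel tcp [0.0200005  0.02001226 0.02011918]
fingers y [-0.05907738 -0.03880924  0.0255694   0.05876819] x [-0.01346855  0.00256692  0.01382117]
handle [ 0.00436099 -0.00056229  0.03426025] 0.03974956622936471 6003
```

View pics/w3.png

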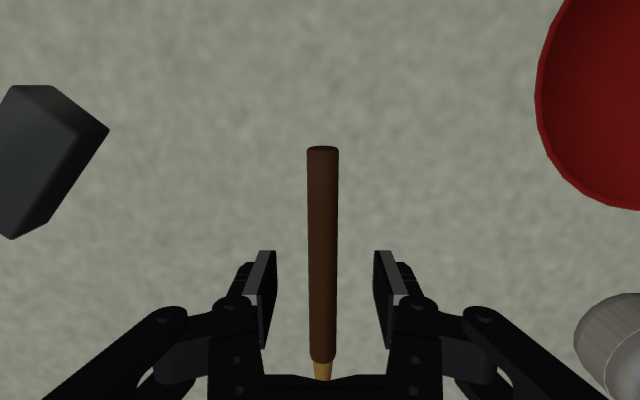

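The TCP went to -20 mm without any contact, so the offset is confirmed. The fingers straddle the handle (tail px (322,150), pads at v 250-340). I'll go down the rest and close.

Request:
play_rows:
  rows: "0 0 0 0 0 -8 0;0 0 0 0 0 -15 0;0 0 0 0 0 -15 0;0 0 0 0 0 -15 -1;0 0 0 0 0 -15 -1;0 0 0 0 0 -15 -1;0 0 0 0 0 -15 -1;0 0 0 0 0 -15 -1"
  newtons: 40

```text
time: 8.0
eef_pos: [0.4337, -0.271, -0.0368]
ee_rot: [0.0, 0.968, 0.252, 0.0]
wrist_force: [0.3, -0.3, 0.7]
grip_width: 0.143
finger_force: 39.1
```

Gripped (opening 12 mm, 39 N). Next I lift, travel and turn so that the tip points up the slope.

Request:
play_rows:
  rows: "0 0 0 0 0 50 -1;0 0 0 0 0 110 -1;0 0 0.18 0 0 170 -1;0 0 0.36 10 30 220 -1;0 0 0.54 20 60 240 -1;0 0 0.72 40 100 240 -1;0 0 0.90 60 140 240 -1;0 0 1.08 80 180 240 -1;0 0 1.26 100 220 240 -1;0 0 1.44 120 260 240 -1;0 0 1.62 140 300 240 -1;0 0 1.80 160 340 240 -1;0 0 1.98 176 374 240 -1;0 0 2.16 176 374 240 -1;0 0 2.34 176 374 240 -1;0 0 2.52 176 374 240 -1;0 0 2.607 176 374 240 -1;0 0 2.607 176 374 240 -1;0 0 2.607 176 374 240 -1"

```text
time: 10.38
eef_pos: [0.6093, 0.1031, 0.2027]
ee_rot: [-0.0, 0.014, 1.0, -0.0]
wrist_force: [-1.1, -0.7, -0.7]
grip_width: 0.141
finger_force: 39.2
```

Run:
```python
from h import *
from scipy.spatial.transform import Rotation as Ro
p,d=optics.capture("wrist"); s=robot.get_state(); print(s["eef_pos"],s["grip_width"],s["joint_pos"][5]); q=s["ee_rot"]; M=Ro.from_quat([q[1],q[2],q[3],q[0]]).as_matrix(); print(M.round(3))
save("w4.png",p); np.save("dw4.npy",d)
t,_=optics.capture("top"); save("top4.png",t)
for q in ["slim_place1","slim_place2","rack_slim","slim_top","stored_slim"]:
  for c in("wrist","top"):
    print(c,q,[(np.round(r["centre"],4).tolist(),round(r["confidence"],2)) for r in landmark_of(c,q)][:4])
print([np.argwhere(r["pixels"]).mean(0) for r in silhouettes("wrist","rack_slim")][:1])
```

```text
[0.60935088 0.10317507 0.20273216] 0.14160158015633975 0.086079585257744
[[-1.     0.027 -0.   ]
 [ 0.027  1.    -0.   ]
 [ 0.    -0.    -1.   ]]
wrist slim_place1 [([0.6207, 0.1557, 0.0602], 0.91), ([0.6306, 0.158, 0.0011], 0.74), ([0.6095, 0.1017, 0.2453], 0.29)]
top slim_place1 [([0.6177, 0.1035, 0.0589], 0.73)]
wrist slim_place2 [([0.6207, 0.1557, 0.0602], 0.91), ([0.6306, 0.158, 0.0011], 0.74), ([0.6095, 0.1017, 0.2453], 0.29)]
top slim_place2 [([0.6177, 0.1035, 0.0589], 0.73)]
wrist rack_slim [([0.6323, 0.1578, 0.0009], 0.81)]
top rack_slim []
wrist slim_top [([0.7201, 0.1533, 0.0673], 0.72)]
top slim_top []
wrist stored_slim [([0.6216, 0.21, 0.0593], 0.88)]
top stored_slim [([0.4144, -0.1375, 0.0012], 0.73)]
[array([194.15186166, 387.94693855])]
```

View pics/w4.png

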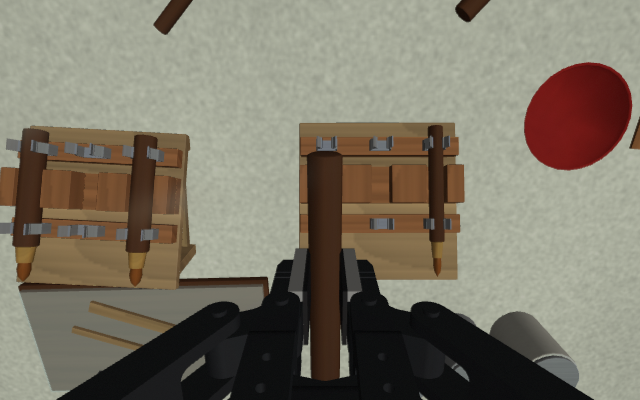

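The picture shows place 1's clips at px (380,144) and (381,224), place 2's lower clip at (326,144), and the held handle with its tail at (326,152). I'll compute the clip positions and use the held handle to check the calibration.

```bash
cat > clips.py <<'E'
from h import *
def clips(n,p,d,boxes,s=5):
    p=p.astype(int); g=(p[:,:,2]-p[:,:,0]>2)&(p.sum(2)>180)
    for u0,v0,u1,v1 in boxes:
        m=np.zeros(d.shape,bool); m[v0:v1,u0:u1]=1; m&=g
        if m.sum()<5: continue
        P=pts(n,d,m); print(u0,v0,m.sum(),"xyz",P.mean(0).round(4),"ymid",((P[:,1].max()+P[:,1].min())/2).round(4),"xmid",((P[:,0].max()+P[:,0].min())/2).round(4),"zmax",P[:,2].max().round(4))
E
python3 - <<'E'
from clips import *
p=cv2.imread("pics/w4.png")[:,:,::-1]; d=np.load("dw4.npy")
clips("wrist",p,d,[(312,133,342,152),(366,133,396,152),(366,214,396,234),(75,140,112,160),(60,222,106,240)])
m=np.zeros(d.shape,bool); m[156:170,309:341]=1; m&=(d<.25); P=pts("wrist",d,m); print("held tail",P.mean(0),P[:,1].min(),P[:,1].max(),P[:,2].max())
m=np.zeros(d.shape,bool); m[150:240,425:450]=1; pp=p.astype(int); m&=(pp[:,:,0]<110)&(pp[:,:,2]<40); P=pts("wrist",d,m); P=P[P[:,2]>.03]
c=P.mean(0); v=np.linalg.svd(P-c)[2][0] if len(P)<3000 else 0; print("stored",c,v,len(P))
print(ray("wrist",[[325.5,154]],.2465))
E
```

```text
312 133 160 xyz [0.5872 0.1043 0.0436] ymid 0.1033 xmid 0.5848 zmax 0.0607
366 133 124 xyz [0.5882 0.1565 0.0428] ymid 0.1549 xmid 0.5857 zmax 0.06
366 214 126 xyz [0.6591 0.155  0.0687] ymid 0.1529 xmid 0.6575 zmax 0.0849
75 140 122 xyz [ 0.5869 -0.124   0.0477] ymid -0.1217 xmid 0.585 zmax 0.0662
60 222 87 xyz [ 0.6558 -0.132   0.074 ] ymid -0.1279 xmid 0.6556 zmax 0.0921
held tail [0.5601274  0.10261302 0.25261557] 0.096543900398127 0.10859683899820843 0.25525721364238135
stored [0.62975145 0.20582321 0.06454194] [ 0.92854446 -0.04526271  0.36845145] 1490
[[0.55803357 0.10304351 0.2465    ]]
```

Request:
play_rows:
  rows: "-0.0043 -0.175 0 7 0 -30 -1;-0.0085 -0.349 0 13 -1 -80 -1;-0.0085 -0.349 0 13 -1 -120 -1;-0.0085 -0.349 0 13 -1 -145 -1;-0.0085 -0.349 0 13 -1 -157 -1;-0.0085 -0.349 0 13 -1 -157 -1;-0.0085 -0.349 0 13 -1 -157 -1"

```text
time: 11.9
eef_pos: [0.625, 0.1023, 0.0491]
ee_rot: [0.176, 0.013, 0.984, -0.002]
wrist_force: [0.3, -0.2, 0.4]
grip_width: 0.145
finger_force: 39.2
```

```bash
cat > look.py <<'E'
from clips import *
from scipy.spatial.transform import Rotation as Ro
def st():
    s=robot.get_state(); q=s["ee_rot"]; M=Ro.from_quat([q[1],q[2],q[3],q[0]]).as_matrix()
    print("t",s["time"],"tcp",np.round(s["eef_pos"],4),"z",M[:,2].round(3),"y",M[:,1].round(3),"F",np.round(s["wrist_force"],1),"w",round(s["grip_width"],3)); return np.array(s["eef_pos"]),M
E
python3 - <<'E'
from look import *
X,M=st(); p,d=optics.capture("wrist"); save("w5.png",p)
E
```

```text
t 11.9 tcp [0.625  0.1023 0.0491] z [ 0.346 -0.008 -0.938] y [0.026 1.    0.001] F [ 0.3 -0.2  0.4] w 0.145
```

View pics/w5.png

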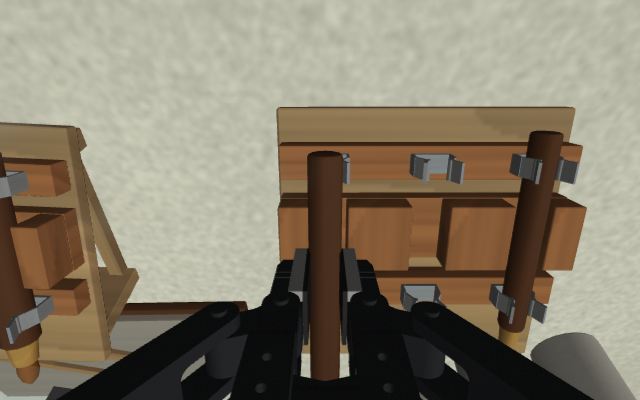

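The handle is lined up over place 2; its lower clip shows at (346,168), just under the tail. I'll lower along the bed normal.

Request:
play_rows:
  rows: "0 0 0 2 0 -5 -1;0 0 0 4 0 -10 -1;0 0 0 5 0 -13 -1;0 0 0 6 0 -16 -1;0 0 0 6 0 -16 -1;0 0 0 6 0 -16 -1"

```text
time: 12.7
eef_pos: [0.6284, 0.1026, 0.0299]
ee_rot: [0.174, 0.012, 0.985, -0.002]
wrist_force: [-0.5, 1.6, 0.0]
grip_width: 0.137
finger_force: 39.2
```

Request:
play_rows:
  rows: "0 0 0 0.5 0 -1 -1;0 0 0 1 0 -2 -1;0 0 0 1 0 -2 -1;0 0 0 1 0 -2 -1"

```text
time: 13.2
eef_pos: [0.6297, 0.1025, 0.0283]
ee_rot: [0.174, 0.013, 0.985, -0.002]
wrist_force: [-1.6, 3.1, 3.0]
grip_width: 0.143
finger_force: 39.6
```

Request:
play_rows:
  rows: "0 0 0 0.5 0 -1 -1;0 0 0 1 0 -2 -1;0 0 0 1 0 -2 -1;0 0 0 1 0 -2 -1"

```text
time: 13.7
eef_pos: [0.631, 0.1035, 0.0274]
ee_rot: [0.174, 0.012, 0.985, -0.001]
wrist_force: [-4.9, 4.5, 5.9]
grip_width: 0.147
finger_force: 40.0
```

Request:
play_rows:
  rows: "0 0 0 0.3 1 -1 -1;0 0 0 0.7 1 -2 -1;0 0 0 0.7 1 -2 -1"

```text
time: 14.08
eef_pos: [0.632, 0.1031, 0.0265]
ee_rot: [0.175, 0.013, 0.985, -0.002]
wrist_force: [-7.5, 2.8, 11.3]
grip_width: 0.145
finger_force: 40.5
```

Request:
play_rows:
  rows: "0 0 0 0 0 0 -0.7;0 0 0 0 0 0 -0.4;0 0 0 0 0 0 -0.4;0 0 0 0 0 0 -0.4"

```text
time: 14.58
eef_pos: [0.6313, 0.1019, 0.0239]
ee_rot: [0.174, 0.013, 0.985, -0.003]
wrist_force: [-0.9, -2.2, 3.1]
grip_width: 0.307
finger_force: 1.6
```

Request:
play_rows:
  rows: "0 0 0 -7 0 19 -0.4;0 0 0 -14 0 38 -0.4;0 0 0 -14 0 38 -1;0 0 0 -14 0 38 -1;0 0 0 -14 0 38 -1"

```text
time: 15.2
eef_pos: [0.6162, 0.103, 0.06]
ee_rot: [0.172, 0.013, 0.985, -0.002]
wrist_force: [-0.6, 0.4, -0.7]
grip_width: 0.002
finger_force: 0.0
```

Run:
```python
from look import *
X,M=st(); p,d=optics.capture("wrist"); save("w6.png",p)
for c in("burnisher_b_mid",): 
  print([(np.round(r["centre"],4).tolist(),round(r["confidence"],2)) for r in landmark_of("wrist",c)])
pp=p.astype(int); m=np.zeros(d.shape,bool); m[100:330,290:360]=1; m&=(pp[:,:,0]<120)&(pp[:,:,2]<45)&(pp[:,:,0]>pp[:,:,2]+12); P=pts("wrist",d,m)
k=(abs(P[:,1]-.103)<.009)&(P[:,2]>.045); P=P[k]; c=P.mean(0); v=np.linalg.svd(P-c,full_matrices=False)[2][0]; v*=np.sign(v[0]); print(len(P),c,v,P[:,0].min(),P[:,0].max())
a=np.radians(20);n=np.array([-np.sin(a),0,np.cos(a)]); print("height above home: p95",np.percentile((P-[.621,.1028,.059])@n,[50,95,99]))
s,_=optics.capture("side"); save("s6.png",s[120:320,200:400])
```

```text
t 15.2 tcp [0.6162 0.103  0.06  ] z [ 0.339 -0.009 -0.941] y [0.026 1.    0.   ] F [-0.6  0.4 -0.7] w 0.002
[([0.6198, 0.1056, 0.0712], 0.88)]
2818 [0.58916481 0.10354794 0.06537352] [9.58493924e-01 3.79740498e-04 2.85112702e-01] 0.5651818057205936 0.637707581254789
height above home: p95 [0.01777502 0.01939551 0.01979247]
```

The handle rests about 12.4 mm out, just as described. Now I press at mid-length with shut fingertips.

Request:
play_rows:
  rows: "0 0 0 4 0 1 -1;0 0 0 8 0 -10 -1;0 0 0 11.5 0 -19 -1;0 0 0 12.5 0 -22 -1;0 0 0 13.2 0 -24 -1;0 0 0 13.9 0 -26 -1;0 0 0 14.6 0 -28 -1;0 0 0 14.6 0 -28 -1"

```text
time: 16.35
eef_pos: [0.633, 0.1033, 0.0356]
ee_rot: [0.175, 0.013, 0.984, -0.002]
wrist_force: [-2.1, 0.8, 5.7]
grip_width: 0.0
finger_force: 3.5
```

Request:
play_rows:
  rows: "0 0 0 0.7 0 -2 -1;0 0 0 1.4 0 -4 -1;0 0 0 2.1 0 -6 -1;0 0 0 2.1 0 -6 -1"

```text
time: 16.85
eef_pos: [0.6336, 0.1033, 0.0287]
ee_rot: [0.174, 0.013, 0.985, -0.002]
wrist_force: [-6.3, -0.9, 8.9]
grip_width: 0.003
finger_force: 5.2
```

Request:
play_rows:
  rows: "0 0 0 0.7 0 -2 -1;0 0 0 1.4 0 -4 -1;0 0 0 1.4 0 -4 -1"

```text
time: 17.23
eef_pos: [0.6339, 0.1035, 0.0283]
ee_rot: [0.173, 0.012, 0.985, -0.002]
wrist_force: [-22.4, -1.2, 27.7]
grip_width: -0.005
finger_force: 17.1
```

Request:
play_rows:
  rows: "0 0 0 1 0 -3 -1;0 0 0 1 0 -3 -1;0 0 0 1 0 -3 -1"

```text
time: 17.6
eef_pos: [0.6342, 0.1036, 0.028]
ee_rot: [0.173, 0.012, 0.985, -0.002]
wrist_force: [-36.3, -1.8, 41.9]
grip_width: -0.003
finger_force: 26.0
```

Hard stop reached. I back off and verify.

Request:
play_rows:
  rows: "0 0 0 -2 0 6 -1;0 0 0 -10 0 28 -1;0 0 0 -20 0 50 -1;0 0 0 -20 0 50 -1;0 0 0 -20 0 50 -1"

```text
time: 18.23
eef_pos: [0.6157, 0.1031, 0.0692]
ee_rot: [0.173, 0.013, 0.985, -0.002]
wrist_force: [0.2, 0.6, -0.4]
grip_width: 0.004
finger_force: 0.0
```

```bash
cat > chk.py <<'E'
from look import *
def handle(p,d,home,yaw,hw):
    pp=p.astype(int); P=pts("wrist",d,(pp[:,:,0]<120)&(pp[:,:,2]<45)&(pp[:,:,0]>pp[:,:,2]+12))
    B=Ro.from_euler("ZY",[yaw,-20],degrees=True).as_matrix(); L=(P-home)@B
    L=L[(abs(L[:,1])<hw+.006)&(abs(L[:,0])<.065)&(L[:,2]>.0)&(L[:,2]<.04)]
    for a,b in [(-.06,-.045),(-.045,-.03),(-.03,-.01),(-.01,.01),(.01,.03),(.03,.05)]:
        q=L[(L[:,0]>a)&(L[:,0]<b)]
        if len(q)>20:
            t=np.percentile(q[:,2],97); w=q[q[:,2]>t-.004]; print(a,"top out",t.round(4),"y",q[:,1].min().round(4),q[:,1].max().round(4),"crest y",w[:,1].mean().round(4),len(q))
    print("xmin",np.percentile(L[:,0],.5))
E
python3 - <<'E'
from chk import *
st(); p,d=optics.capture("wrist"); save("w7.png",p); handle(p,d,np.array([.621,.1028,.059]),-1.4,.007)
print("stored"); handle(p,d,np.array([.6223+.0013,.2068,.059]),-1.4,.007)
for c in ("burnisher_b_mid","stored_slim"): print([(np.round(r["centre"],4).tolist(),round(r["confidence"],2)) for r in landmark_of("wrist",c)])
E
```

```text
t 18.225 tcp [0.6157 0.1031 0.0692] z [ 0.34  -0.008 -0.94 ] y [0.026 1.    0.   ] F [ 0.2  0.6 -0.4] w 0.004
-0.06 top out 0.0061 y -0.0069 0.0066 crest y -0.0001 405
-0.045 top out 0.0063 y -0.0065 0.0063 crest y -0.0001 478
-0.03 top out 0.0063 y -0.0129 0.0126 crest y -0.0002 850
-0.01 top out 0.0061 y -0.0069 0.0096 crest y -0.0002 777
0.01 top out 0.0055 y -0.0069 0.0097 crest y 0.0001 69
xmin -0.05322426014249872
stored
-0.06 top out 0.0061 y -0.0081 0.0058 crest y -0.0016 548
-0.045 top out 0.006 y -0.0087 0.0057 crest y -0.0006 465
-0.03 top out 0.0061 y -0.0129 0.012 crest y -0.0016 891
-0.01 top out 0.0059 y -0.0077 0.0103 crest y -0.0016 840
0.01 top out 0.0059 y -0.0079 0.0101 crest y -0.0017 721
0.03 top out 0.0059 y -0.0079 0.0059 crest y -0.001 477
xmin -0.05577677569272272
[([0.6228, 0.1013, 0.0596], 0.64)]
[([0.6198, 0.2087, 0.0577], 0.96)]
```

Burnisher b is home, at the same height and level as the stored one. Next is burnisher a.

Request:
play_rows:
  rows: "0 0 0 0 0 50 -1;0.0043 0.175 0 0 0 100 -0.5;0.0085 0.349 0 0 0 130 0;0.0085 0.349 0 0 0 130 0;0.0085 0.349 0 0 0 130 0"

```text
time: 19.0
eef_pos: [0.6179, 0.1029, 0.1992]
ee_rot: [-0.001, 0.013, 1.0, -0.0]
wrist_force: [-0.7, 0.1, 0.7]
grip_width: 0.501
finger_force: 0.0
```

Request:
play_rows:
  rows: "0 0 0.18 -20 -13 0 0;0 0 0.36 -50 -33 0 0;0 0 0.54 -80 -53 0 0;0 0 0.72 -110 -73 0 0;0 0 0.9 -140 -93 0 0;0 0 1.08 -165 -109 0 0;0 0 1.26 -178 -118 -20 0;0 0 1.44 -178 -118 -50 0;0 0 1.62 -178 -118 -80 0;0 0 1.8 -178 -118 -110 0;0 0 1.98 -178 -118 -130 0;0 0 2.16 -178 -118 -150 0;0 0 2.34 -178 -118 -160 0;0 0 2.374 -178 -118 -160 0;0 0 2.374 -178 -118 -160 0"

```text
time: 20.88
eef_pos: [0.4377, -0.0146, 0.0408]
ee_rot: [-0.0, 0.922, -0.387, 0.0]
wrist_force: [0.3, -0.0, 0.8]
grip_width: 0.501
finger_force: 0.0
```

Run:
```python
from look import *
X,M=st(); p,d=optics.capture("wrist"); save("w8.png",p); print(np.degrees(np.arctan2(M[1,0],M[0,0])))
pp=p.astype(int); P=pts("wrist",d,(pp[:,:,0]<120)&(pp[:,:,2]<45)&(pp[:,:,0]>pp[:,:,2]+12)); P=P[(P[:,2]<.02)&(P[:,2]>.004)&(np.hypot(P[:,0]-X[0],P[:,1]-X[1])<.1)]
T=(P-X)@M; print(len(T),T.min(0),T.max(0)); 
print([(np.round(r["centre"],4).tolist(),round(r["confidence"],2)) for r in landmark_of("wrist","burnisher_a_mid")])
```

```text
t 20.875 tcp [ 0.4377 -0.0146  0.0408] z [ 0. -0. -1.] y [-0.714 -0.7   -0.   ] F [ 0.3 -0.   0.8] w 0.501
-45.563476650254984
3828 [-0.08378002 -0.00621965  0.02408282] [0.0566432  0.00774617 0.03553246]
[([0.4403, -0.0113, 0.0095], 0.75), ([0.4116, -0.1414, -0.0007], 0.74)]
```

Request:
play_rows:
  rows: "0 0 0 0 0 -40 0;0 0 0 0 0 -65 0;0 0 0 0 0 -77.5 0;0 0 0 0 0 -77.5 0;0 0 0 0 0 -77.5 0;0 0 0 0 0 -77.5 -1;0 0 0 0 0 -77.5 -1;0 0 0 0 0 -77.5 -1;0 0 0 0 0 -77.5 -1;0 0 0 0 0 -77.5 -1"
  newtons: 40

```text
time: 22.22
eef_pos: [0.4393, -0.015, -0.0354]
ee_rot: [-0.0, 0.922, -0.386, 0.001]
wrist_force: [-0.2, 0.8, 6.0]
grip_width: 0.142
finger_force: 39.3
```

Request:
play_rows:
  rows: "0 0 0 0 0 50 -1;0 0 0 0 0 110 -1;0 0 -0.18 0 0 170 -1;0 0 -0.36 20 20 220 -1;0 0 -0.54 40 40 236 -1;0 0 -0.72 60 60 236 -1;0 0 -0.9 80 80 236 -1;0 0 -1.08 100 100 236 -1;0 0 -1.26 120 120 236 -1;0 0 -1.44 140 140 236 -1;0 0 -1.62 160 160 236 -1;0 0 -1.8 171 169 236 -1;0 0 -1.98 171 169 236 -1;0 0 -2.16 171 169 236 -1;0 0 -2.34 171 169 236 -1;0 0 -2.371 171 169 236 -1;0 0 -2.371 171 169 236 -1;0 0 -2.371 171 169 236 -1"

```text
time: 24.48
eef_pos: [0.6091, 0.1542, 0.1992]
ee_rot: [-0.0, 0.011, 1.0, -0.0]
wrist_force: [-0.2, 0.0, 0.5]
grip_width: 0.143
finger_force: 39.3
```

```bash
cat > held.py <<'E'
from look import *
X,M=st(); p,d=optics.capture("wrist"); save("held.png",p)
pp=p.astype(int); P=pts("wrist",d,(pp[:,:,0]<120)&(pp[:,:,2]<45)&(pp[:,:,0]>pp[:,:,2]+12)); T=(P-X)@M; T=T[(abs(T[:,1])<.014)&(T[:,2]<-.03)&(T[:,2]>-.07)&(T[:,0]>.015)]
print("held: tail",np.percentile(T[:,0],99.5),"y",T[:,1].min(),T[:,1].max(),"near camera z",np.percentile(T[:,2],3))
E
python3 held.py
```

```text
t 24.475 tcp [0.6091 0.1542 0.1992] z [-0. -0. -1.] y [ 0.021  1.    -0.   ] F [-0.2  0.   0.5] w 0.143
held: tail 0.05252715221034736 y -0.008846946780373573 0.005211847429113536 near camera z -0.05014076906666858
```

Request:
play_rows:
  rows: "-0.0043 -0.175 0 7 0.8 -30 -1;-0.0085 -0.349 0 14 0.8 -80 -1;-0.0085 -0.349 0 14 0.8 -120 -1;-0.0085 -0.349 0 14 0.8 -140 -1;-0.0085 -0.349 0 14 0.8 -149 -1;-0.0085 -0.349 0 16 0.8 -154 -1;-0.0085 -0.349 0 18 0.8 -159 -1;-0.0085 -0.349 0 20 0.8 -164 -1;-0.0085 -0.349 0 21.5 0.8 -168 -1;-0.0085 -0.349 0 21.5 0.8 -168 -1;-0.0085 -0.349 0 21.5 0.8 -168 -1"

```text
time: 25.9
eef_pos: [0.6308, 0.1553, 0.0315]
ee_rot: [0.174, 0.011, 0.985, -0.002]
wrist_force: [0.0, 1.3, 0.2]
grip_width: 0.142
finger_force: 39.3
```

Request:
play_rows:
  rows: "0 0 0 0.7 0 -2 -1;0 0 0 1.4 0 -4 -1;0 0 0 1.8 0 -5 -1;0 0 0 1.8 0 -5 -1"

```text
time: 26.4
eef_pos: [0.6331, 0.1557, 0.029]
ee_rot: [0.175, 0.011, 0.985, -0.002]
wrist_force: [-5.5, 1.5, 8.3]
grip_width: 0.142
finger_force: 40.4
```

Seated in the flares at about 10 N. Release, retreat, shut, then press.

Request:
play_rows:
  rows: "0 0 0 0.3 0 -1 -1;0 0 0 0.3 0 -1 -0.7;0 0 0 0.3 0 -1 -0.4;0 0 0 0.3 0 -1 -0.4;0 0 0 0.3 0 -1 -0.4;0 0 0 -7 0 18 -0.4;0 0 0 -14 0 37 -0.4;0 0 0 -14 0 37 -1;0 0 0 -14 0 37 -1;0 0 0 -14 0 37 -1"

```text
time: 27.65
eef_pos: [0.6177, 0.1547, 0.0617]
ee_rot: [0.172, 0.011, 0.985, -0.003]
wrist_force: [-0.4, -0.2, 0.0]
grip_width: 0.002
finger_force: 0.0
```

Run:
```python
from chk import *
st(); p,d=optics.capture("wrist"); handle(p,d,np.array([.6223,.1545,.059]),-1.4,.007)
```

```text
t 27.65 tcp [0.6177 0.1547 0.0617] z [ 0.34  -0.009 -0.941] y [ 0.023  1.    -0.001] F [-0.4 -0.2  0. ] w 0.002
-0.06 top out 0.019 y -0.0065 0.0067 crest y 0.0001 573
-0.045 top out 0.0193 y -0.0066 0.007 crest y -0.0 799
-0.03 top out 0.0192 y -0.013 0.0126 crest y -0.0 1048
-0.01 top out 0.0191 y -0.0095 0.0104 crest y 0.0 548
xmin -0.053835120865934526
```

Request:
play_rows:
  rows: "0 0 0 4 0 1 -1;0 0 0 8 0 -10 -1;0 0 0 11.5 0 -19 -1;0 0 0 12.5 0 -22 -1;0 0 0 13.2 0 -24 -1;0 0 0 13.9 0 -26 -1;0 0 0 14.6 0 -28 -1;0 0 0 15.3 0 -30 -1;0 0 0 16 0 -32 -1;0 0 0 16.7 0 -34 -1;0 0 0 17.3 0 -36 -1;0 0 0 17.3 0 -36 -1;0 0 0 17.3 0 -36 -1"

```text
time: 29.32
eef_pos: [0.6359, 0.1553, 0.029]
ee_rot: [0.174, 0.011, 0.985, -0.002]
wrist_force: [-7.2, -0.1, 9.9]
grip_width: -0.003
finger_force: 6.0
```

Request:
play_rows:
  rows: "0 0 0 1 0 -2 -1;0 0 0 1 0 -2 -1;0 0 0 1 0 -2 -1"

```text
time: 29.7
eef_pos: [0.6361, 0.1556, 0.0288]
ee_rot: [0.174, 0.011, 0.985, -0.002]
wrist_force: [-16.5, -1.5, 19.1]
grip_width: 0.004
finger_force: 12.1
```

Request:
play_rows:
  rows: "0 0 0 0.7 0 -2 -1;0 0 0 0.7 0 -2 -1;0 0 0 -10 0 28 -1;0 0 0 -20 0 52 -1;0 0 0 -20 0 52 -1;0 0 0 -20 0 52 -1"

```text
time: 30.45
eef_pos: [0.6162, 0.1548, 0.0756]
ee_rot: [0.173, 0.011, 0.985, -0.002]
wrist_force: [-0.3, -0.8, -0.1]
grip_width: -0.0
finger_force: 0.0
```

Run:
```python
from chk import *
st(); p,d=optics.capture("wrist"); handle(p,d,np.array([.6223,.1545,.059]),-1.4,.007); print("b");handle(p,d,np.array([.621,.1028,.059]),-1.4,.007)
```

```text
t 30.45 tcp [0.6162 0.1548 0.0756] z [ 0.34  -0.009 -0.94 ] y [ 0.023  1.    -0.001] F [-0.3 -0.8 -0.1] w -0.0
-0.06 top out 0.0061 y -0.0062 0.0066 crest y 0.0 379
-0.045 top out 0.0062 y -0.0063 0.0068 crest y -0.0 460
-0.03 top out 0.006 y -0.0127 0.0127 crest y 0.0001 812
-0.01 top out 0.006 y -0.0065 0.01 crest y 0.0001 753
0.01 top out 0.006 y -0.0065 0.0099 crest y 0.0002 207
xmin -0.0532023774708945
b
-0.06 top out 0.0061 y -0.007 0.0067 crest y 0.0004 387
-0.045 top out 0.0063 y -0.0064 0.0069 crest y -0.0001 445
-0.03 top out 0.0061 y -0.0069 0.0122 crest y 0.0004 795
-0.01 top out 0.0061 y -0.0103 0.0098 crest y 0.0004 763
0.01 top out 0.006 y -0.0103 0.0098 crest y 0.0003 673
0.03 top out 0.0061 y -0.0065 0.0066 crest y -0.0001 440
xmin -0.05314481773566857
```

Both slim burnishers are home. Next is the thick one.

Request:
play_rows:
  rows: "0 0 0 0 0 50 -1;0.0043 0.175 0 0 0 100 -0.5;0.0085 0.349 0 0 0 125 0.3;0.0085 0.349 0 0 0 125 0.3;0.0085 0.349 0 0 0 125 0.3"

```text
time: 31.12
eef_pos: [0.6182, 0.1545, 0.1994]
ee_rot: [-0.002, 0.012, 1.0, -0.0]
wrist_force: [-0.2, -1.0, -0.2]
grip_width: 0.647
finger_force: 0.0
```

Request:
play_rows:
  rows: "0 0 0.18 -20 13 0 0.3;0 0 0.36 -50 33 0 0.3;0 0 0.54 -80 53 0 0.3;0 0 0.72 -110 73 0 0.3;0 0 0.9 -140 93 0 0.3;0 0 1.08 -165 109 0 0.3;0 0 1.26 -182 118 -20 0.3;0 0 1.44 -182 118 -50 0.3;0 0 1.62 -182 118 -80 0.3;0 0 1.8 -182 118 -110 0.3;0 0 1.98 -182 118 -130 0.3;0 0 2.16 -182 118 -150 0.3;0 0 2.34 -182 118 -160 0.3;0 0 2.394 -182 118 -160 0.3;0 0 2.394 -182 118 -160 0.3"

```text
time: 33.0
eef_pos: [0.4329, 0.2723, 0.0407]
ee_rot: [0.001, 0.927, -0.376, -0.001]
wrist_force: [0.0, 0.6, -0.1]
grip_width: 0.653
finger_force: 0.0
```

Run:
```python
from look import *
X,M=st(); p,d=optics.capture("wrist"); print(np.degrees(np.arctan2(M[1,0],M[0,0])))
pp=p.astype(int); P=pts("wrist",d,(pp[:,:,0]<120)&(pp[:,:,2]<45)&(pp[:,:,0]>pp[:,:,2]+12)); P=P[(P[:,2]<.026)&(P[:,2]>.005)&(np.hypot(P[:,0]-X[0],P[:,1]-X[1])<.1)]
T=(P-X)@M; print(len(T),T.min(0),T.max(0))
```

```text
t 33.0 tcp [0.4329 0.2723 0.0407] z [-0.002 -0.001 -1.   ] y [-0.697 -0.717  0.002] F [ 0.   0.6 -0.1] w 0.653
-44.157370614153486
5564 [-0.08632322 -0.01048893  0.0183034 ] [0.05399575 0.0091355  0.03563774]
```

Request:
play_rows:
  rows: "0 0 0 0 0 -40 0.3;0 0 0 0 0 -65 0.3;0 0 0 0 0 -75 0.3;0 0 0 0 0 -75 0.3;0 0 0 0 0 -75 0.3;0 0 0 0 0 -75 -1;0 0 0 0 0 -75 -1;0 0 0 0 0 -75 -1;0 0 0 0 0 -75 -1;0 0 0 0 0 -75 -1"
  newtons: 40

```text
time: 34.3
eef_pos: [0.4357, 0.2734, -0.0316]
ee_rot: [-0.001, 0.927, -0.376, 0.001]
wrist_force: [-0.5, 0.1, 5.4]
grip_width: 0.209
finger_force: 39.9
```

Request:
play_rows:
  rows: "0 0 0 0 0 50 -1;0 0 0 0 0 110 -1;0 0 -0.18 0 0 170 -1;0 0 -0.36 14 -32 220 -1;0 0 -0.54 28 -64 234 -1;0 0 -0.72 42 -96 234 -1;0 0 -0.9 56 -128 234 -1;0 0 -1.08 70 -160 234 -1;0 0 -1.26 84 -195 234 -1;0 0 -1.44 98 -230 234 -1;0 0 -1.62 115 -265 234 -1;0 0 -1.8 130 -300 234 -1;0 0 -1.98 145 -335 234 -1;0 0 -2.16 160 -370 234 -1;0 0 -2.34 174 -399 234 -1;0 0 -2.453 174 -399 234 -1;0 0 -2.453 174 -399 234 -1;0 0 -2.453 174 -399 234 -1"

```text
time: 36.55
eef_pos: [0.6085, -0.1256, 0.2009]
ee_rot: [-0.0, 0.04, 0.999, 0.0]
wrist_force: [-0.1, 0.3, -1.3]
grip_width: 0.217
finger_force: 39.5
```

```bash
cat held.py > held2.py
cat >> held2.py <<'E'
np.save("held_d.npy",d)
Q=P[(P[:,2]>.03)&(P[:,2]<.12)&(P[:,0]>.55)&(P[:,0]<.70)]
L=(Q-[.6215,-.126,.061])@Ro.from_euler("ZY",[-4.7,-20],degrees=True).as_matrix()
for y0 in (-.052,.052):
    q=L[(abs(L[:,1]-y0)<.018)&(L[:,2]>.001)&(L[:,2]<.02)]
    for a in np.arange(-.06,.06,.02):
        w=q[(q[:,0]>a)&(q[:,0]<a+.02)]
        if len(w)>30: t=np.percentile(w[:,2],97); print(y0,a.round(2),"top",t.round(4),"crest y",w[w[:,2]>t-.004][:,1].mean().round(4))
    print("xmin",np.percentile(q[:,0],.5))
g=(pp[:,:,2]-pp[:,:,0]>2)&(pp.sum(2)>180); G=pts("wrist",d,g); G=(G-[.6215,-.126,.061])@Ro.from_euler("ZY",[-4.7,-20],degrees=True).as_matrix()
for x0 in(-.038,.038):
    w=G[(abs(G[:,0]-x0)<.012)&(abs(G[:,1])<.02)&(G[:,2]>-.02)&(G[:,2]<.025)]
    if len(w): print("clip",x0,w.mean(0),w.min(0),w.max(0),len(w))
E
python3 held2.py
```

```text
t 36.55 tcp [ 0.6085 -0.1256  0.2009] z [-0.001  0.    -1.   ] y [0.08  0.997 0.   ] F [-0.1  0.3 -1.3] w 0.217
held: tail 0.05007421255569771 y -0.011691824015822822 0.00820853957685289 near camera z -0.052361058608226714
-0.052 -0.06 top 0.0109 crest y -0.051
-0.052 -0.04 top 0.0107 crest y -0.0511
-0.052 -0.02 top 0.0108 crest y -0.0511
-0.052 0.0 top 0.0108 crest y -0.0512
-0.052 0.02 top 0.0108 crest y -0.0513
-0.052 0.04 top 0.0107 crest y -0.0512
xmin -0.0544639954768312
0.052 -0.06 top 0.0107 crest y 0.0522
0.052 -0.04 top 0.0106 crest y 0.0525
0.052 -0.02 top 0.0107 crest y 0.0522
0.052 0.0 top 0.0105 crest y 0.052
0.052 0.02 top 0.0108 crest y 0.0523
0.052 0.04 top 0.0108 crest y 0.0521
xmin -0.05449376562747021
clip -0.038 [-0.03739661  0.00119456 -0.00407007] [-0.04283997 -0.01099628 -0.011499  ] [-0.03337205  0.01233826  0.01933626] 219
```

The rack frame is confirmed to within about 0.5 mm, so I place the thick one.

Request:
play_rows:
  rows: "-0.0143 -0.174 0 5 0.5 -30 -1;-0.0286 -0.348 0 9 0.5 -80 -1;-0.0286 -0.348 0 9 0.5 -115 -1;-0.0286 -0.348 0 9 0.5 -135 -1;-0.0286 -0.348 0 9.4 0.5 -142 -1;-0.0286 -0.348 0 11 0.4 -147 -1;-0.0286 -0.348 0 13 0.3 -152 -1;-0.0286 -0.348 0 15 0.2 -157 -1;-0.0286 -0.348 0 16.5 0 -161 -1;-0.0286 -0.348 0 16.5 0 -161 -1;-0.0286 -0.348 0 16.5 0 -161 -1"

```text
time: 37.98
eef_pos: [0.6256, -0.1255, 0.0405]
ee_rot: [0.174, 0.04, 0.984, -0.007]
wrist_force: [0.3, 1.9, 0.2]
grip_width: 0.211
finger_force: 39.6
```

Request:
play_rows:
  rows: "0 0 0 0.7 0 -2 -1;0 0 0 1.4 0 -4 -1;0 0 0 1.8 0 -5 -1;0 0 0 1.8 0 -5 -1"

```text
time: 38.48
eef_pos: [0.6276, -0.125, 0.0366]
ee_rot: [0.174, 0.04, 0.984, -0.006]
wrist_force: [-2.8, 6.4, 6.4]
grip_width: 0.211
finger_force: 40.4
```

Request:
play_rows:
  rows: "0 0 0 0.3 1 -1 -1;0 0 0 0.6 1.5 -1.5 -1;0 0 0 0.6 1.5 -1.5 -0.5;0 0 0 0.6 1.5 -1.5 -0.25;0 0 0 0.6 1.5 -1.5 -0.25;0 0 0 0.6 1.5 -1.5 -0.25;0 0 0 -6 2 18 -0.25;0 0 0 -13 2 37 -0.25;0 0 0 -13 2 37 -1;0 0 0 -13 2 37 -1;0 0 0 -13 2 37 -1"

```text
time: 39.85
eef_pos: [0.6133, -0.1237, 0.0708]
ee_rot: [0.172, 0.04, 0.984, -0.007]
wrist_force: [0.8, 0.4, -0.8]
grip_width: 0.003
finger_force: 0.0
```

Run:
```python
from chk import *
X,M=st(); p,d=optics.capture("wrist"); H=np.array([.6215,-.1255,.0617]); handle(p,d,H,-4.7,.010)
B=Ro.from_euler("ZY",[-4.7,-20],degrees=True).as_matrix(); print("tip in place frame",(X-.039*M[:,2]-H)@B)
```

```text
t 39.85 tcp [ 0.6133 -0.1237  0.0708] z [ 0.339 -0.027 -0.94 ] y [0.082 0.997 0.   ] F [ 0.8  0.4 -0.8] w 0.003
-0.06 top out 0.0266 y -0.0096 0.01 crest y 0.0002 791
-0.045 top out 0.0266 y -0.0092 0.0102 crest y 0.0003 1136
-0.03 top out 0.0266 y -0.0159 0.0159 crest y 0.0003 1481
-0.01 top out 0.0264 y -0.0124 0.0134 crest y 0.0003 744
0.01 top out 0.0043 y -0.0124 0.013 crest y -0.001 21
xmin -0.05281808182610608
tip in place frame [-0.00459583  0.00108472  0.05035321]
```

Request:
play_rows:
  rows: "0 0 0 4.3 -1.4 1.6 -1;0 0 0 7.7 -1.7 -8 -1;0 0 0 11 -2 -17 -1;0 0 0 12.5 -2 -21 -1;0 0 0 13.3 -2.1 -23 -1;0 0 0 14 -2.2 -25 -1;0 0 0 14.7 -2.2 -27 -1;0 0 0 15.4 -2.3 -29 -1;0 0 0 16.1 -2.3 -31 -1;0 0 0 16.8 -2.4 -33 -1;0 0 0 17.5 -2.4 -35 -1;0 0 0 18.2 -2.5 -37 -1;0 0 0 18.2 -2.5 -37 -1;0 0 0 18.2 -2.5 -37 -1"

```text
time: 41.65
eef_pos: [0.632, -0.1263, 0.0346]
ee_rot: [0.173, 0.04, 0.984, -0.007]
wrist_force: [-0.6, 0.3, 1.2]
grip_width: 0.003
finger_force: 0.0
```

Request:
play_rows:
  rows: "0 0 0 0.7 0 -2 -1;0 0 0 1.4 0 -4 -1;0 0 0 1.4 0 -4 -1"

```text
time: 42.02
eef_pos: [0.6324, -0.1268, 0.0341]
ee_rot: [0.173, 0.041, 0.984, -0.008]
wrist_force: [-15.2, 1.4, 16.7]
grip_width: -0.002
finger_force: 10.8
```

Hard stop at about 22 N. A slightly firmer press, then I retreat clear and check.

Request:
play_rows:
  rows: "0 0 0 0.7 0 -2 -1;0 0 0 0.7 0 -2 -1;0 0 0 -10 0 28 -1;0 0 0 -20 0 56 -1;0 0 0 -20 0 56 -1;0 0 0 -20 0 56 -1"

```text
time: 42.78
eef_pos: [0.6133, -0.1263, 0.0862]
ee_rot: [0.173, 0.04, 0.984, -0.007]
wrist_force: [0.5, 0.0, -1.5]
grip_width: 0.004
finger_force: 0.0
```

Run:
```python
from chk import *
st(); p,d=optics.capture("wrist"); save("fin.png",p); H=np.array([.6215,-.1255,.0617]); handle(p,d,H,-4.7,.010)
for s in(-.052,.052): print(s); handle(p,d,H+s*np.array([.082,.9966,0]),-4.7,.010)
```

```text
t 42.775 tcp [ 0.6133 -0.1263  0.0862] z [ 0.34  -0.028 -0.94 ] y [0.082 0.997 0.   ] F [ 0.5  0.  -1.5] w 0.004
-0.06 top out 0.0092 y -0.0093 0.0098 crest y 0.0005 499
-0.045 top out 0.0092 y -0.0088 0.0101 crest y 0.0004 629
-0.03 top out 0.0091 y -0.0156 0.0156 crest y 0.0003 1095
-0.01 top out 0.0091 y -0.0122 0.0136 crest y 0.0003 1043
0.01 top out 0.0088 y -0.0123 0.0134 crest y 0.0005 493
xmin -0.052635467664226075
-0.052
-0.06 top out 0.0092 y -0.0084 0.0104 crest y 0.001 742
-0.045 top out 0.0094 y -0.0084 0.0101 crest y 0.0007 619
-0.03 top out 0.0091 y -0.0081 0.016 crest y 0.0009 1071
-0.01 top out 0.0091 y -0.0128 0.0137 crest y 0.0009 1012
0.01 top out 0.0091 y -0.0124 0.0138 crest y 0.0009 901
0.03 top out 0.0091 y -0.0082 0.0104 crest y 0.0007 621
xmin -0.05671063657857455
0.052
-0.06 top out 0.009 y -0.0099 0.009 crest y -0.0002 741
-0.045 top out 0.009 y -0.0095 0.0091 crest y 0.0001 627
-0.03 top out 0.009 y -0.0158 0.0156 crest y -0.0003 1133
-0.01 top out 0.0091 y -0.0097 0.0141 crest y -0.0002 1077
0.01 top out 0.009 y -0.0124 0.0139 crest y -0.0004 923
0.03 top out 0.0089 y -0.0096 0.0087 crest y 0.0001 625
xmin -0.056636969950393475
```

View pics/fin.png

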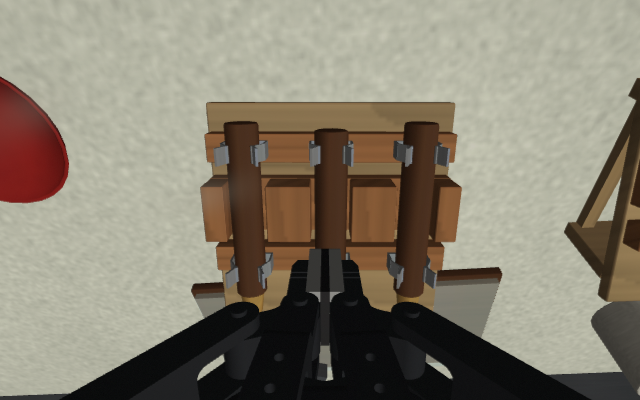

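The thick burnisher (tail at px (331,133)) lies at the same height as its neighbours and within 4 mm of level with them, centred in its clips, and nothing touches the robot. I back away and hand in.

Request:
play_rows:
  rows: "0 0 0 -5 0 50 -1;0 0 0 -10 0 100 -1;0 0 0 -10 0 100 -1;0 0 0 -10 0 100 -1"

```text
time: 43.32
eef_pos: [0.6032, -0.1262, 0.1856]
ee_rot: [0.172, 0.04, 0.984, -0.007]
wrist_force: [0.1, -0.0, 0.1]
grip_width: 0.0
finger_force: 0.0
```

```bash
python3 -c "
from rig import order; print(order.sign_off())"
```

```text
the job is handed in; nothing more can be done
None
```

All three burnishers are snapped into matching racks, tips up and within about 4 mm of level with the stored ones; I handed the job in at about 43 s of robot time, but sign-off returned no verdict.

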